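Feel out the hidden notch and open the slide keeper

ROBOT

A 6-joint arm with a two-finger parallel gripper is mounted at the origin on a cart in front of the work surface, level with it; the furniture and walls round the work are solid. World frame = base frame: x ahead of the robot, y to its left, z up, the work surface at z = 0. Lengths are in mm, angles in rad, forces in N, time in s.
With the tool pointing down it reaches from about 300 to 850 mm from the base axis. Payload 5.4 kg.
Tool frame: the origin (TCP) lies at the very end of the fingers, on their centre line; the grasp point (between the pads) lies 19 mm behind it; z points along the fingers, y is the direction in which the jaws open and shut (so a half turn about z gives the same grasp; the last joint's range is limited). The gripper opens to 85 mm and grips with 20 to 120 N. Pads are 22 mm wide; open, the fingers measure 114 mm over their backs; the gripper's body (76 mm by 85 mm) begins 54 mm behind the grasp point. The pads swing forward as they close: fully open they stand 13 mm farther back than shut.
Start: joints at [-1.385, 0.158, 1.597, -0, 1.386, -0.21], TCP at [221.665, -530.538, 231.299] pointing down, gripper open.
Joint ranges: [-2.91, 2.91], [-0.94, 2.29], [0.18, 2.7], [-1.29, 4.43], [0.17, 2.64], [-3, 3]. Speed limits (rad/s): [2.57, 2.57, 3.14, 3.14, 3.14, 3.14].

INTERFACE

Orientations are given as a rotation vector (axis times angle).
In Python, from station import * gives the robot as it stands.
- The arm moves only by the tool arm_command, never from a script. Its argument "steps" is a list of rows, each an object of numbers: "tx", "ty", "tz": the shift along the world's x, y, z in cm; "wx", "wy", "wz": the turn, a rotation vector about the world's x, y, z in degrees. In form: [{"tx": .., "ty": .., "tz": .., "wx": .., "wy": .., "wz": ..}, ...]. A call has 1 to 20 rows; each row shifts and turns the commanded pose from where the row before left it; what a row does not reach is not made up. A row lasts 1/12 s, in which the tool goes at most 41.7 mm and 7.16 degrees, less where a joint would pass 70% of its speed; a pose out of reach is approached as far as the arm can. A call with a gripper value outside its range is refused whole. "gripper" is the finger opening in cm, from 0 to 8.54, set as the call begins (left out, the last holds). The fingers move at their own pace and stop on an object; "grip_force" is the grip in N (left out, the last holds). Time passes only in rows, so rows that do not move let the fingers close. It gives the time, the measured TCP pose, the force and the opening at its end, in the units of the state.
- get_state(): the state, without advancing time (a new reading comes with each control period).
- capture(name): name is "side" or "top"; returns a dict with "image" (480x640x3 uint8, red, green, blue), "vertical_fov" (degrees; the focal length in pixels is half the picture's height over the tangent of half this angle, whatever the lens; pixels are square), "cx", "cy" (the principal point, pixels), "rvec" (rotation vector, rad) and "tvec" (3), from world to camera coordinates, as OpenCV has them. Camera axes: x right, y down, z forward; pixel columns grow to the right and rows downward; lengths in mm; the calibration is good to about 2 mm. A picture is of the moment at which its call begins. There is no depth.
- hand_in(): hands the job in, once; it reports no verdict.
The state is a dict: "t": time; "q": joint angles; "qd": joint speeds; "joint_efforts": joint torques, N m; "position": TCP position; "eef_rot": TCP orientation; "force": force on the tool from outside, world axes, zero at the start; "torque": the same for the moment, N m; "opening": finger opening in mm.
Only numpy, scipy, OpenCV 4.12 (cv2) and the standard library are available. Lean on these libraries where they do the work, as an engineer would, in place of code of your own. Each camera call takes 0.05 s, during which the arm holds its last target. There are 200 camera calls.

TASK

The slide keeper's cover is locked. Turn its knob clockwise (seen from above), slowly, until you feel the turning resistance dip: that is the hidden notch. There push the knob fully in without forcing it, then slide the cover fully open by its tab; do not strain the lock, and leave the things round about where they are.

Things in the scene. Friction and masses are not known exactly. Their poses are not given: they have to be found in the camera images.
- keeper: The slide keeper: a grey metal box, 170 x 96 x 40 mm (x, y, z), fixed to the desk. Origin at the centre of its underside; x runs along its length from the knob end to the cover end, z up. The knob's axis is vertical, at x = -45, y = 0 mm. The sliding cover lies over the half at positive x between two low aluminium rails (top at z = 48 mm, at y = +-39 to +-48 mm).
- knob_grip (a point): Point on the knob's axis, middle of the height of its black grip bar, 72 mm above the desk while the knob is out. The bar is 44 mm long (x of this point), 13 mm thick (y of this point) and 29 mm high (14.5 mm above and below the point), standing on a round skirt of 25 mm radius. x of the point turns with the knob.
- lock_turn (a joint): Turn of the knob, rad, 0 to 1.8 (end stop), growing clockwise seen from above; at 0 the bar lies along the keeper's x. It starts at 0 to 0.2. Turning on the plain drags with about 0.2 N m. A hidden notch lies at a different place each time, 0.6 to 1.35 rad: over the last 0.26 rad before its middle the drag dips below 0.1 N m; just past its middle it rises to 0.3 N m or more, for 0.26 rad, then falls back to the plain drag. The knob stays where it is left.
- release_knob (a joint): How far the knob is pushed in (straight down), m: 0 out, 0.006 fully in. It moves against about 5 N of friction and stays where it is left. Off the notch a hidden bolt blocks it after 2 mm; within about 0.1 rad of the notch's middle it goes all the way and frees the cover.
- bolt: Hidden lock bolt inside the keeper, carried by the knob; nothing of it is seen. It bears on the inside of the lock when the knob is pushed in off the notch, or when the cover is pulled while still locked; a load above 20 N harms it. Origin on the knob's axis at the keeper's underside.
- cover (a joint): How far the sliding cover is open, m: 0 shut, 0.055 fully open; grows as the cover moves along the keeper's +x (away from the knob). About 2.5 N of friction; it stays where it is left. The lock holds it within 2 mm of shut until the knob is fully in.
- cover_tab (a point): Middle of the upper part of the black upright tab on the cover, 64 mm above the desk, on the keeper's middle line, 90 mm from the knob's axis when shut. The tab is 14 mm thick (keeper's x), 34 mm wide (keeper's y), its top 13 mm above the point and its foot 20 mm below; x of the point is the opening direction.
- stain_b: Bystander: small white dropper bottle with a blue cap, 30 mm across, 87 mm high, loose, upright; origin at the centre of its underside.
- test_strip_box: Bystander: small black canister 37 x 37 x 63 mm, loose, upright; origin at the centre of its underside.
- tape_roll: Bystander: roll of tape lying flat, 96 mm across, 25 mm high, loose; origin at the centre of its underside.

How it is judged:
By the outcome, as a careful person would: the job done as asked, in the order asked, and still so for the second after the job is handed in, with the robot touching nothing.
It also fails if it takes over 72 s, if anything falls off the work surface, if the arm or the gripper's body presses on something with over 40 N, if the wrist force passes 120 N, or if a joint passes its speed limit or range.

## Working session

There is one attempt and no reset: what is moved stays moved. The work goes in short steps, Python scripts to look and compute and a tool call to move; the robot and the scene stay as the last step left them, time stands still between calls to the robot, and variables do not carry over. Pictures are saved under pics/ and viewed, about 8 in all and at most 12, crops included, and the job is handed in when it is done.

Besides the shell and the picture viewer there is one more tool, called after "Emit:" as name(argument=value, ...), one argument or row to a line, values as JSON. arm_command: Moves the arm, as the interface text tells. Its arguments: {"type":"object","properties":{"steps":{"type":"array","items":{"type":"object","properties":{"tx":{"type":"number"},"ty":{"type":"number"},"tz":{"type":"number"},"wx":{"type":"number"},"wy":{"type":"number"},"wz":{"type":"number"}}}},"gripper":{"type":"number"},"grip_force":{"type":"number"}},"required":["steps"]}

```bash
mkdir -p pics; cat > h.py <<'E'
from station import *
import numpy as np, cv2, pickle
def shot(n,f):
    c=capture(n); cv2.imwrite('pics/'+f+'.png',c['image'][:,:,::-1]); pickle.dump(c,open('pics/'+f+'.pkl','wb')); return c
def cam(c):
    f=240/np.tan(np.radians(c['vertical_fov'])/2)
    return np.array([[f,0,c['cx']],[0,f,c['cy']],[0,0,1]]),cv2.Rodrigues(np.array(c['rvec'],float))[0],np.array(c['tvec'],float).ravel()
def onz(c,uv,z):
    K,R,t=cam(c); d=R.T@np.linalg.inv(K)@np.array([uv[0],uv[1],1.]); o=-R.T@t
    return o+d*(z-o[2])/d[2]
def proj(c,P):
    K,R,t=cam(c); p=K@(R@np.array(P,float).T+t[:,None]); return (p[:2]/p[2]).T
E
python3 - <<'E'
from h import *
s=get_state(); print(s)
for n in('top','side'):
    c=shot(n,n+'0'); K,R,t=cam(c); print(n,K[0,0],-R.T@t,R[2], {k:v for k,v in c.items() if k!='image'})
a=cv2.imread('pics/top0.png');b=cv2.imread('pics/side0.png')
E
```

```text
{'t': 0.0, 'q': array([-1.38509559e+00,  1.59062597e-01,  1.59824640e+00, -2.72459190e-05,
        1.38619730e+00, -2.10120045e-01]), 'qd': array([-0.00089628,  0.00119555, -0.00069316,  0.00150963,  0.00206692,
       -0.00028492]), 'joint_efforts': array([-4.87660327e-04, -3.96001875e+01, -3.31433952e+01, -8.24228732e-05,
        8.53506674e-03, -7.87184206e-06]), 'position': array([ 221.54775593, -529.94690809,  230.30219656]), 'eef_rot': array([-3.07838942e+00, -6.17334347e-01,  5.35609541e-06]), 'force': array([0.83974583, 0.49573002, 0.48229024]), 'torque': array([-0.05848798,  0.02830265, -0.02164264]), 'opening': 85.55915152243698}
top 461.57866549517854 [475.44437507 301.02712523 919.77537539] [ 0.09058265 -0.009824   -0.99584049] {'vertical_fov': 54.944777739452995, 'cx': 324.1838471390371, 'cy': 243.58388483363794, 'rvec': array([ 2.20657023, -2.15355331,  0.11074707]), 'tvec': array([278.56007775, 563.87967203, 875.83983904])}
side 495.90264641185684 [ 480.46675027 -494.96608955  387.35539001] [ 0.09169018  0.92985879 -0.35630821] {'vertical_fov': 51.65080377917582, 'cx': 317.5545779440532, 'cy': 229.3247967053052, 'rvec': array([ 1.93201213, -0.11536253,  0.05151903]), 'tvec': array([-522.33741475,  214.23393436,  554.21238944])}
```

View pics/top0.png

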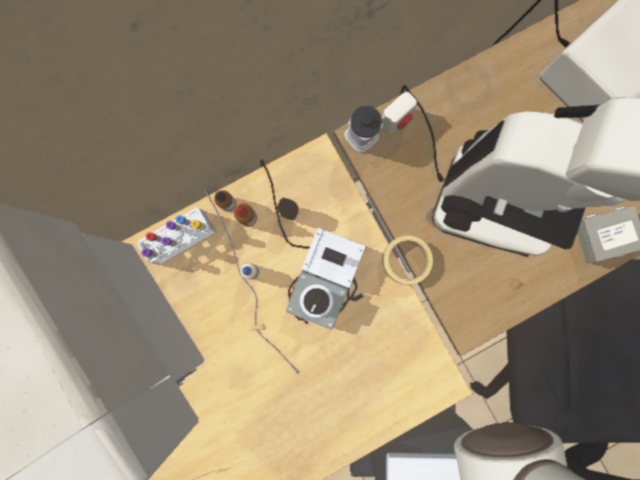

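View pics/side0.png

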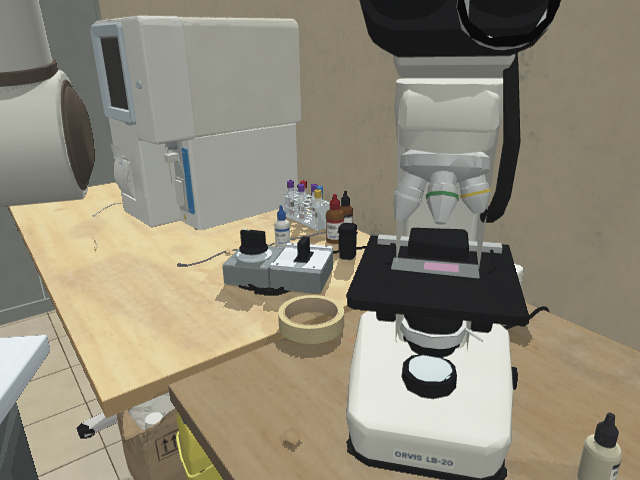

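The top view shows the keeper with its knob at about (317,300) and tab at about (334,257). The canister is at (288,208), the bottle at (248,271) and the tape at (408,260). I'll enlarge both views.

```bash
python3 - <<'E'
import cv2,numpy as np
a=cv2.imread('pics/top0.png')[190:350,230:443];b=cv2.imread('pics/side0.png')[195:315,210:370]
cv2.imwrite('pics/ca.png',cv2.resize(a,(798,600),interpolation=cv2.INTER_CUBIC))
cv2.imwrite('pics/cb.png',cv2.resize(b,(800,600),interpolation=cv2.INTER_CUBIC))
E
```

```text
(no output)
```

View pics/ca.png

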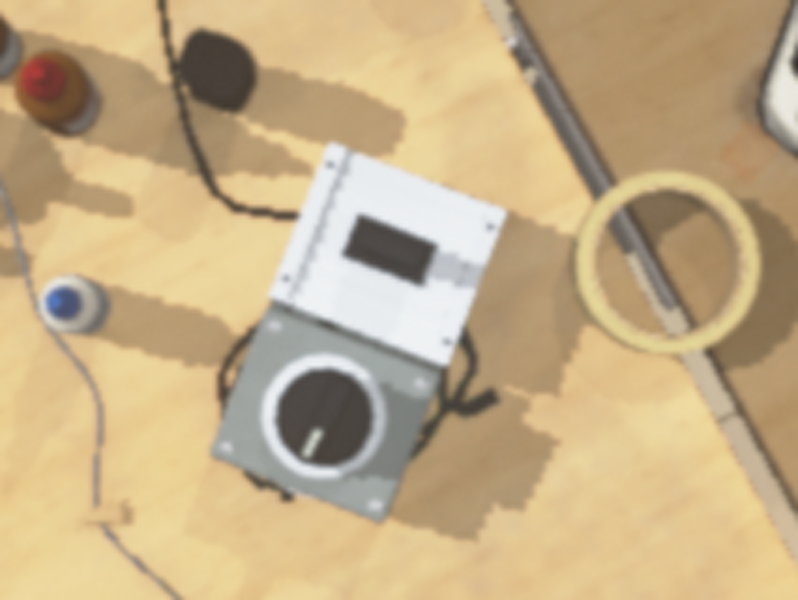

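View pics/cb.png

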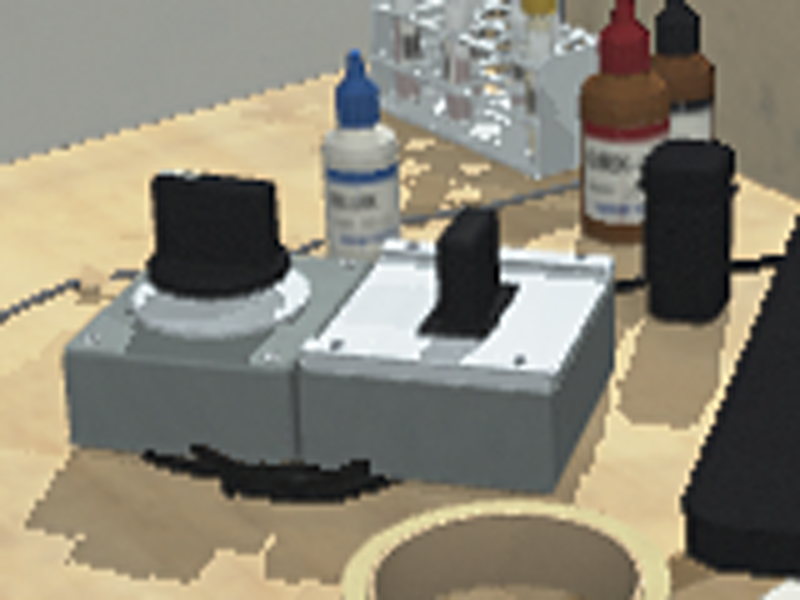

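The crops show the corners clearly: the knob end at (213,455) and (382,521), and the cover end at (335,142) and (507,210). I'll fit the keeper pose to both cameras.

```bash
cat > fit.py <<'E'
from h import *
from scipy.optimize import least_squares
ct=pickle.load(open('pics/top0.pkl','rb'));cs=pickle.load(open('pics/side0.pkl','rb'))
T=[((213,455),(-85,48,40)),((382,521),(-85,-48,40)),((335,142),(85,48,48)),((507,210),(85,-48,48)),((324,417),(-45,0,57))]
S=[((70,445),(-85,-48,0)),((553,490),(85,-48,0)),((66,350),(-85,-48,40)),((613,258),(85,48,48)),((469,212),(45,0,77))]
ut=np.array([np.array(a[0])/3.748+[230-.35,190-.35] for a in T]);us=np.array([np.array(a[0])/5+[210-.4,195-.4] for a in S])
Pt=np.array([a[1] for a in T],float);Ps=np.array([a[1] for a in S],float)
def W(p,P): 
    c,s=np.cos(p[2]),np.sin(p[2]); return P@np.array([[c,s,0],[-s,c,0],[0,0,1]])+[p[0],p[1],0]
f=lambda p:np.r_[(proj(ct,W(p,Pt))-ut).ravel(),(proj(cs,W(p,Ps))-us).ravel()]
g0=onz(ct,ut[0],40);g1=onz(ct,ut[2],48);g=onz(ct,ut,40) if 0 else None
r=least_squares(f,[(g0[0]+g1[0])/2,(g0[1]+g1[1])/2,np.arctan2(g1[1]-g0[1],g1[0]-g0[0])])
print(r.x,np.degrees(r.x[2]));print(f(r.x).reshape(-1,2).round(1))
print('knob',W(r.x,np.array([[-45,0,72.],[45,0,64]])))
cv=lambda u,v:(u/3.748+229.65,v/3.748+189.65)
print('knob mark',onz(ct,cv(306,456),86.5),onz(ct,cv(320,431),86.5))
for n,u,z in(('tape',(668,262),25),('bott',(63,302),87),('can',(222,68),63)): print(n,onz(ct,cv(*u),z))
E
python3 fit.py
```

```text
[ 4.89799447e+02  2.89737108e+02 -3.49279223e-01] -20.012225324951093
[[-1.8 -0.3]
 [ 0.5  0.8]
 [-1.5 -0.5]
 [-0.3 -0.3]
 [-0.1 -0.4]
 [ 0.   1.9]
 [ 0.4  2.8]
 [-1.2 -0.4]
 [ 0.7 -0.5]
 [-0.1  1.8]]
knob [[447.51656368 305.13703729  72.        ]
 [532.08232965 274.3371797   64.        ]]
knob mark [429.07319988 312.96326036  86.5       ] [441.06088392 306.58842976  86.5       ]
tape [529.70430089 128.73119927  25.        ]
bott [499.61500229 431.43500201  87.        ]
can [619.10988894 360.3671694   63.        ]
```

```bash
python3 - <<'E'
from h import *
cs=pickle.load(open('pics/side0.pkl','rb'));ct=pickle.load(open('pics/top0.pkl','rb'))
print('mic base',[onz(cs,u,0).round() for u in((350,465),(505,478),(360,320))])
print('top base',[onz(ct,u,z).round() for u,z in(((437,225),30),((545,253),30),((460,210),300),((440,200),150),((460,150),150))])
E
```

```text
mic base [array([ 543., -130.,   -0.]), array([ 685., -163.,    0.]), array([602., 132.,   0.])]
top base [array([598.,  73.,  30.]), array([ 549., -137.,   30.]), array([582., 111., 300.]), array([624.,  99., 150.]), array([712.,  65., 150.])]
```

Emit:
arm_command(
  steps=[
    {"tx": 0.98, "ty": 3.5, "wz": 5.5},
    {"tx": 0.98, "ty": 3.5, "wz": 5.5},
    {"tx": 0.98, "ty": 3.5, "wz": 5.5},
    {"tx": 0.98, "ty": 3.5, "wz": 5.5},
    {"tx": 0.98, "ty": 3.5, "wz": 5.5},
    {"tx": 0.98, "ty": 3.5, "wz": 5.5},
    {"tx": 0.98, "ty": 3.5, "wz": 5.5},
    {"tx": 0.98, "ty": 3.5, "wz": 5.5},
    {"tx": 1.15, "ty": 3.3, "wz": 5.5},
    {"tx": 1.15, "ty": 3.3, "wz": 5.5},
    {"tx": 1.15, "ty": 3.3, "wz": 5.5},
    {"tx": 1.15, "ty": 3.3, "wz": 5.5},
    {"tx": 1.15, "ty": 3.3, "wz": 5.5},
    {"tx": 1.15, "ty": 3.3, "wz": 5.5},
    {"tx": 1.15, "ty": 3.3, "wz": 5.5},
    {"tx": -0.4, "ty": 4.0, "wz": 5.5},
    {"tx": -0.4, "ty": 4.0, "wz": 5.5},
    {"tx": -0.4, "ty": 4.0, "wz": 5.5},
    {"tx": -0.4, "ty": 4.0, "wz": 5.5},
    {"tx": -0.4, "ty": 4.0, "wz": 5.5},
  ],
  gripper=5,
  grip_force=30,
)

```text
invalid input at $.steps[0]: expected keys tx, ty, tz, wx, wy, wz
```

Emit:
arm_command(
  steps=[
    {"tx": 2.18, "ty": 3.1, "wz": 4.8},
    {"tx": 2.18, "ty": 3.1, "wz": 4.8},
    {"tx": 2.18, "ty": 3.1, "wz": 4.8},
    {"tx": 2.18, "ty": 3.1, "wz": 4.8},
    {},
    {},
    {},
    {},
  ],
)

```text
invalid input at $.steps[0]: expected keys tx, ty, tz, wx, wy, wz
```

```bash
cat > st.py <<'E'
from h import *
s=get_state();R=cv2.Rodrigues(np.array(s['eef_rot']))[0]
print('t',round(s['t'],2),'pos',s['position'].round(1),'yaw_y',np.degrees(np.arctan2(R[1,1],R[0,1])).round(2),'z',R[:,2].round(3),'F',s['force'].round(2),'T',s['torque'].round(3),'op',round(s['opening'],1),'q',s['q'].round(2),'e6',s['joint_efforts'][5].round(3))
E
python3 st.py
```

```text
t 0.1 pos [ 221.6 -530.   230.4] yaw_y -67.32 z [-0.     0.002 -1.   ] F [ 0.36 -0.09  0.45] T [ 0.01  -0.008 -0.018] op 85.4 q [-1.39  0.16  1.6   0.    1.39 -0.21] e6 0.0
```

All keys are required in each row. Nothing moved.

Emit:
arm_command(
  steps=[
    {"tx": 0.98, "ty": 3.5, "tz": 0, "wx": 0, "wy": 0, "wz": 5.5},
    {"tx": 0.98, "ty": 3.5, "tz": 0, "wx": 0, "wy": 0, "wz": 5.5},
    {"tx": 0.98, "ty": 3.5, "tz": 0, "wx": 0, "wy": 0, "wz": 5.5},
    {"tx": 0.98, "ty": 3.5, "tz": 0, "wx": 0, "wy": 0, "wz": 5.5},
    {"tx": 0.98, "ty": 3.5, "tz": 0, "wx": 0, "wy": 0, "wz": 5.5},
    {"tx": 0.98, "ty": 3.5, "tz": 0, "wx": 0, "wy": 0, "wz": 5.5},
    {"tx": 0.98, "ty": 3.5, "tz": 0, "wx": 0, "wy": 0, "wz": 5.5},
    {"tx": 0.98, "ty": 3.5, "tz": 0, "wx": 0, "wy": 0, "wz": 5.5},
    {"tx": 1.15, "ty": 3.3, "tz": 0, "wx": 0, "wy": 0, "wz": 5.5},
    {"tx": 1.15, "ty": 3.3, "tz": 0, "wx": 0, "wy": 0, "wz": 5.5},
    {"tx": 1.15, "ty": 3.3, "tz": 0, "wx": 0, "wy": 0, "wz": 5.5},
    {"tx": 1.15, "ty": 3.3, "tz": 0, "wx": 0, "wy": 0, "wz": 5.5},
    {"tx": 1.15, "ty": 3.3, "tz": 0, "wx": 0, "wy": 0, "wz": 5.5},
    {"tx": 1.15, "ty": 3.3, "tz": 0, "wx": 0, "wy": 0, "wz": 5.5},
    {"tx": 1.15, "ty": 3.3, "tz": 0, "wx": 0, "wy": 0, "wz": 5.5},
    {"tx": -0.4, "ty": 4.0, "tz": 0, "wx": 0, "wy": 0, "wz": 5.5},
    {"tx": -0.4, "ty": 4.0, "tz": 0, "wx": 0, "wy": 0, "wz": 5.5},
    {"tx": -0.4, "ty": 4.0, "tz": 0, "wx": 0, "wy": 0, "wz": 5.5},
    {"tx": -0.4, "ty": 4.0, "tz": 0, "wx": 0, "wy": 0, "wz": 5.5},
    {"tx": -0.4, "ty": 4.0, "tz": 0, "wx": 0, "wy": 0, "wz": 5.5},
  ],
  gripper=5,
  grip_force=30,
)

```text
t: 1.77
position: [359.7, 182.4, 231.1]
eef_rot: [1.254, 2.88, 0.0]
force: [-0.0, -0.5, 1.3]
opening: 49.8
```

Emit:
arm_command(
  steps=[
    {"tx": 2.18, "ty": 3.1, "tz": 0, "wx": 0, "wy": 0, "wz": 4.8},
    {"tx": 2.18, "ty": 3.1, "tz": 0, "wx": 0, "wy": 0, "wz": 4.8},
    {"tx": 2.18, "ty": 3.1, "tz": 0, "wx": 0, "wy": 0, "wz": 4.8},
    {"tx": 2.18, "ty": 3.1, "tz": 0, "wx": 0, "wy": 0, "wz": 4.8},
    {"tx": 0, "ty": 0, "tz": -2.5, "wx": 0, "wy": 0, "wz": 0},
    {"tx": 0, "ty": 0, "tz": -2.5, "wx": 0, "wy": 0, "wz": 0},
    {"tx": 0, "ty": 0, "tz": -2.5, "wx": 0, "wy": 0, "wz": 0},
    {"tx": 0, "ty": 0, "tz": -2.5, "wx": 0, "wy": 0, "wz": 0},
    {"tx": 0, "ty": 0, "tz": -2.0, "wx": 0, "wy": 0, "wz": 0},
    {"tx": 0, "ty": 0, "tz": 0, "wx": 0, "wy": 0, "wz": 0},
    {"tx": 0, "ty": 0, "tz": 0, "wx": 0, "wy": 0, "wz": 0},
    {"tx": 0, "ty": 0, "tz": 0, "wx": 0, "wy": 0, "wz": 0},
  ],
)

```text
t: 2.77
position: [448.5, 304.8, 112.6]
eef_rot: [0.763, 3.046, 0.002]
force: [-0.1, -1.0, 0.5]
opening: 49.9
```

```bash
python3 st.py; python3 - <<'E'
from h import *
ct=shot('top','t1');c=shot('side','s1')
a=cv2.imread('pics/t1.png')[225:345,240:400];b=cv2.imread('pics/s1.png')[140:300,190:350]
im=np.hstack([cv2.resize(a,(400,300),interpolation=cv2.INTER_CUBIC)[:, :400],cv2.resize(b,(400,400),interpolation=cv2.INTER_CUBIC)[:300] if 0 else cv2.resize(b[:120],(400,300),interpolation=cv2.INTER_CUBIC)])
cv2.imwrite('pics/c1.png',im)
E
```

```text
t 2.77 pos [448.5 304.8 112.6] yaw_y 61.88 z [ 0.002  0.001 -1.   ] F [-0.14 -1.02  0.48] T [ 0.025  0.039 -0.046] op 49.9 q [ 0.37  0.2   1.8   0.    1.14 -0.71] e6 -0.0
```

View pics/c1.png

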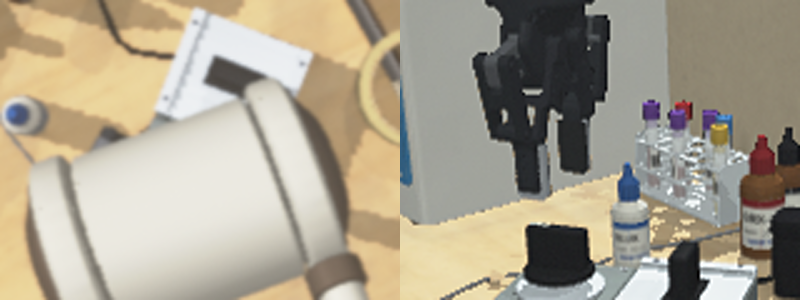

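The side crop shows the open fingers straddling the bar in line, with a free drop. I'll descend and close.

Emit:
arm_command(
  steps=[
    {"tx": -0.1, "ty": 0, "tz": -1.5, "wx": 0, "wy": 0, "wz": 0},
    {"tx": 0, "ty": 0, "tz": -1.5, "wx": 0, "wy": 0, "wz": 0},
    {"tx": 0, "ty": 0, "tz": -1.0, "wx": 0, "wy": 0, "wz": 0},
    {"tx": 0, "ty": 0, "tz": -0.5, "wx": 0, "wy": 0, "wz": 0},
    {"tx": 0, "ty": 0, "tz": -0.4, "wx": 0, "wy": 0, "wz": 0},
    {"tx": 0, "ty": 0, "tz": 0, "wx": 0, "wy": 0, "wz": 0},
    {"tx": 0, "ty": 0, "tz": 0, "wx": 0, "wy": 0, "wz": 0},
  ],
)

```text
t: 3.45
position: [447.2, 304.6, 62.9]
eef_rot: [0.763, 3.047, 0.001]
force: [0.2, -0.2, 0.6]
opening: 50.2
```

Emit:
arm_command(
  steps=[
    {"tx": 0, "ty": 0, "tz": 0, "wx": 0, "wy": 0, "wz": 0},
    {"tx": 0, "ty": 0, "tz": 0, "wx": 0, "wy": 0, "wz": 0},
    {"tx": 0, "ty": 0, "tz": 0, "wx": 0, "wy": 0, "wz": 0},
    {"tx": 0, "ty": 0, "tz": 0, "wx": 0, "wy": 0, "wz": 0},
    {"tx": 0, "ty": 0, "tz": 0, "wx": 0, "wy": 0, "wz": 0},
    {"tx": 0, "ty": 0, "tz": 0, "wx": 0, "wy": 0, "wz": 0},
    {"tx": 0, "ty": 0, "tz": 0, "wx": 0, "wy": 0, "wz": 0},
    {"tx": 0, "ty": 0, "tz": 0, "wx": 0, "wy": 0, "wz": 0},
    {"tx": 0, "ty": 0, "tz": 0, "wx": 0, "wy": 0, "wz": 0},
    {"tx": 0, "ty": 0, "tz": 0, "wx": 0, "wy": 0, "wz": 0},
  ],
  gripper=0.8,
  grip_force=25,
)

```text
t: 4.28
position: [447.5, 305.0, 63.0]
eef_rot: [0.763, 3.046, 0.003]
force: [1.2, 4.9, 4.1]
opening: 12.7
```

```bash
python3 st.py
```

```text
t 4.28 pos [447.5 305.   63. ] yaw_y 61.88 z [ 0.002  0.001 -1.   ] F [1.21 4.91 4.11] T [ 0.887 -0.279  0.315] op 12.7 q [ 0.37  0.27  1.83  0.    1.04 -0.71] e6 0.308
```

Emit:
arm_command(
  steps=[
    {"tx": 0.02, "ty": 0.04, "tz": 0, "wx": 0, "wy": 0, "wz": -0.75},
    {"tx": 0, "ty": 0, "tz": 0, "wx": 0, "wy": 0, "wz": -0.75},
    {"tx": 0, "ty": 0, "tz": 0, "wx": 0, "wy": 0, "wz": -0.75},
    {"tx": 0, "ty": 0, "tz": 0, "wx": 0, "wy": 0, "wz": -0.75},
  ],
)

```text
t: 4.62
position: [447.4, 305.1, 62.7]
eef_rot: [0.844, 3.025, 0.001]
force: [2.0, 4.5, 4.4]
opening: 13.2
```

```bash
python3 st.py
```

```text
t 4.62 pos [447.4 305.1  62.7] yaw_y 58.81 z [ 0.001  0.    -1.   ] F [2.03 4.47 4.41] T [ 0.675 -0.27   0.449] op 13.2 q [ 0.38  0.27  1.83  0.    1.04 -0.65] e6 0.251
```

Emit:
arm_command(
  steps=[
    {"tx": 0, "ty": 0, "tz": 0, "wx": 0, "wy": 0, "wz": -0.75},
    {"tx": 0, "ty": 0, "tz": 0, "wx": 0, "wy": 0, "wz": -0.75},
    {"tx": 0, "ty": 0, "tz": 0, "wx": 0, "wy": 0, "wz": -0.75},
    {"tx": 0, "ty": 0, "tz": 0, "wx": 0, "wy": 0, "wz": -0.75},
  ],
)

```text
t: 4.95
position: [447.4, 305.1, 62.6]
eef_rot: [0.923, 3.002, 0.001]
force: [1.7, 4.8, 4.4]
opening: 12.8
```

```bash
python3 st.py
```

```text
t 4.95 pos [447.4 305.1  62.6] yaw_y 55.8 z [ 0.001  0.    -1.   ] F [1.66 4.77 4.38] T [ 0.696 -0.381  0.375] op 12.8 q [ 0.38  0.27  1.83  0.    1.04 -0.6 ] e6 0.249
```

Emit:
arm_command(
  steps=[
    {"tx": 0, "ty": 0, "tz": 0.05, "wx": 0, "wy": 0, "wz": -0.75},
    {"tx": 0, "ty": 0, "tz": 0, "wx": 0, "wy": 0, "wz": -0.75},
    {"tx": 0, "ty": 0, "tz": 0, "wx": 0, "wy": 0, "wz": -0.75},
    {"tx": 0, "ty": 0, "tz": 0, "wx": 0, "wy": 0, "wz": -0.75},
  ],
)

```text
t: 5.28
position: [447.3, 305.0, 62.6]
eef_rot: [1.002, 2.977, 0.001]
force: [4.6, 4.7, 0.6]
opening: 12.7
```

```bash
python3 st.py
```

```text
t 5.28 pos [447.3 305.   62.6] yaw_y 52.79 z [ 0.001  0.    -1.   ] F [4.6  4.67 0.64] T [ 0.843 -0.628  0.41 ] op 12.7 q [ 0.37  0.27  1.83  0.    1.04 -0.55] e6 0.241
```

Emit:
arm_command(
  steps=[
    {"tx": 0, "ty": 0, "tz": 0, "wx": 0, "wy": 0, "wz": -0.75},
    {"tx": 0, "ty": 0, "tz": 0, "wx": 0, "wy": 0, "wz": -0.75},
    {"tx": 0, "ty": 0, "tz": 0, "wx": 0, "wy": 0, "wz": -0.75},
    {"tx": 0, "ty": 0, "tz": 0, "wx": 0, "wy": 0, "wz": -0.75},
  ],
)

```text
t: 5.62
position: [447.3, 305.0, 62.6]
eef_rot: [1.079, 2.95, 0.001]
force: [3.3, 4.5, 1.6]
opening: 12.9
```

```bash
python3 st.py
```

```text
t 5.62 pos [447.3 305.   62.6] yaw_y 49.8 z [ 0.001  0.    -1.   ] F [3.25 4.48 1.55] T [ 0.818 -0.651  0.376] op 12.9 q [ 0.38  0.27  1.83  0.    1.04 -0.49] e6 0.234
```

Emit:
arm_command(
  steps=[
    {"tx": 0, "ty": 0, "tz": 0, "wx": 0, "wy": 0, "wz": -0.75},
    {"tx": 0, "ty": 0, "tz": 0, "wx": 0, "wy": 0, "wz": -0.75},
    {"tx": 0, "ty": 0, "tz": 0, "wx": 0, "wy": 0, "wz": -0.75},
    {"tx": 0, "ty": 0, "tz": 0, "wx": 0, "wy": 0, "wz": -0.75},
  ],
)

```text
t: 5.95
position: [447.3, 304.9, 62.6]
eef_rot: [1.156, 2.92, 0.001]
force: [4.0, 5.0, 1.1]
opening: 12.6
```

```bash
python3 st.py
```

```text
t 5.95 pos [447.3 304.9  62.6] yaw_y 46.79 z [ 0.001  0.    -1.   ] F [3.95 5.01 1.07] T [ 0.774 -0.575  0.345] op 12.6 q [ 0.38  0.27  1.83  0.    1.04 -0.44] e6 0.229
```

Emit:
arm_command(
  steps=[
    {"tx": 0, "ty": 0, "tz": 0, "wx": 0, "wy": 0, "wz": -0.75},
    {"tx": 0, "ty": 0, "tz": 0, "wx": 0, "wy": 0, "wz": -0.75},
    {"tx": 0, "ty": 0, "tz": 0, "wx": 0, "wy": 0, "wz": -0.75},
    {"tx": 0, "ty": 0, "tz": 0, "wx": 0, "wy": 0, "wz": -0.75},
  ],
)

```text
t: 6.28
position: [447.3, 305.0, 62.6]
eef_rot: [1.232, 2.889, 0.001]
force: [3.9, 5.7, 1.3]
opening: 12.8
```

```bash
python3 st.py
```

```text
t 6.28 pos [447.3 305.   62.6] yaw_y 43.8 z [ 0.001  0.    -1.   ] F [3.94 5.66 1.3 ] T [ 0.812 -0.62   0.419] op 12.8 q [ 0.38  0.27  1.83  0.    1.04 -0.39] e6 0.226
```

Emit:
arm_command(
  steps=[
    {"tx": 0, "ty": 0, "tz": 0, "wx": 0, "wy": 0, "wz": -0.75},
    {"tx": 0, "ty": 0, "tz": 0, "wx": 0, "wy": 0, "wz": -0.75},
    {"tx": 0, "ty": 0, "tz": 0, "wx": 0, "wy": 0, "wz": -0.75},
    {"tx": 0, "ty": 0, "tz": 0, "wx": 0, "wy": 0, "wz": -0.75},
  ],
)

```text
t: 6.62
position: [447.3, 304.9, 62.6]
eef_rot: [1.308, 2.856, 0.001]
force: [3.1, 4.9, 1.5]
opening: 12.9
```

```bash
python3 st.py
```

```text
t 6.62 pos [447.3 304.9  62.6] yaw_y 40.79 z [ 0.001  0.    -1.   ] F [3.14 4.87 1.55] T [ 0.807 -0.611  0.37 ] op 12.9 q [ 0.38  0.27  1.83 -0.    1.04 -0.34] e6 0.229
```

Emit:
arm_command(
  steps=[
    {"tx": 0, "ty": 0, "tz": 0, "wx": 0, "wy": 0, "wz": -0.75},
    {"tx": 0, "ty": 0, "tz": 0, "wx": 0, "wy": 0, "wz": -0.75},
    {"tx": 0, "ty": 0, "tz": 0, "wx": 0, "wy": 0, "wz": -0.75},
    {"tx": 0, "ty": 0, "tz": 0, "wx": 0, "wy": 0, "wz": -0.75},
  ],
)

```text
t: 6.95
position: [447.3, 304.9, 62.6]
eef_rot: [1.382, 2.821, 0.001]
force: [3.2, 4.6, 1.4]
opening: 12.7
```

```bash
python3 st.py
```

```text
t 6.95 pos [447.3 304.9  62.6] yaw_y 37.8 z [ 0.001  0.    -1.   ] F [3.2  4.62 1.4 ] T [ 0.774 -0.599  0.468] op 12.7 q [ 0.37  0.27  1.83 -0.    1.04 -0.28] e6 0.234
```

Emit:
arm_command(
  steps=[
    {"tx": 0, "ty": 0, "tz": 0, "wx": 0, "wy": 0, "wz": -0.75},
    {"tx": 0, "ty": 0, "tz": 0, "wx": 0, "wy": 0, "wz": -0.75},
    {"tx": 0, "ty": 0, "tz": 0, "wx": 0, "wy": 0, "wz": -0.75},
    {"tx": 0, "ty": 0, "tz": 0, "wx": 0, "wy": 0, "wz": -0.75},
  ],
)

```text
t: 7.28
position: [447.2, 304.9, 62.6]
eef_rot: [1.455, 2.784, 0.001]
force: [2.9, 6.0, 1.1]
opening: 13.2
```

```bash
python3 st.py
```

```text
t 7.28 pos [447.2 304.9  62.6] yaw_y 34.8 z [ 0.001  0.    -1.   ] F [2.92 5.96 1.11] T [ 0.762 -0.551  0.39 ] op 13.2 q [ 0.37  0.27  1.83 -0.    1.04 -0.23] e6 0.239
```

Emit:
arm_command(
  steps=[
    {"tx": 0, "ty": 0, "tz": 0, "wx": 0, "wy": 0, "wz": -0.75},
    {"tx": 0, "ty": 0, "tz": 0, "wx": 0, "wy": 0, "wz": -0.75},
    {"tx": 0, "ty": 0, "tz": 0, "wx": 0, "wy": 0, "wz": -0.75},
    {"tx": 0, "ty": 0, "tz": 0, "wx": 0, "wy": 0, "wz": -0.75},
  ],
)

```text
t: 7.62
position: [447.2, 304.9, 62.6]
eef_rot: [1.528, 2.745, 0.001]
force: [4.2, 4.1, 1.3]
opening: 13.0
```

```bash
python3 st.py
```

```text
t 7.62 pos [447.2 304.9  62.6] yaw_y 31.8 z [ 0.001  0.    -1.   ] F [4.21 4.11 1.34] T [ 0.707 -0.526  0.376] op 13.0 q [ 0.37  0.27  1.83 -0.    1.04 -0.18] e6 0.243
```

Emit:
arm_command(
  steps=[
    {"tx": 0, "ty": 0, "tz": 0, "wx": 0, "wy": 0, "wz": -0.75},
    {"tx": 0, "ty": 0, "tz": 0, "wx": 0, "wy": 0, "wz": -0.75},
    {"tx": 0, "ty": 0, "tz": 0, "wx": 0, "wy": 0, "wz": -0.75},
    {"tx": 0, "ty": 0, "tz": 0, "wx": 0, "wy": 0, "wz": -0.75},
  ],
)

```text
t: 7.95
position: [447.2, 304.8, 62.6]
eef_rot: [1.599, 2.704, 0.001]
force: [3.7, 5.2, 1.4]
opening: 12.8
```

```bash
python3 st.py
```

```text
t 7.95 pos [447.2 304.8  62.6] yaw_y 28.8 z [ 0.001  0.    -1.   ] F [3.67 5.18 1.43] T [ 0.705 -0.543  0.38 ] op 12.8 q [ 0.37  0.27  1.83 -0.    1.04 -0.13] e6 0.237
```

Emit:
arm_command(
  steps=[
    {"tx": 0, "ty": 0, "tz": 0, "wx": 0, "wy": 0, "wz": -0.75},
    {"tx": 0, "ty": 0, "tz": 0, "wx": 0, "wy": 0, "wz": -0.75},
    {"tx": 0, "ty": 0, "tz": 0, "wx": 0, "wy": 0, "wz": -0.75},
    {"tx": 0, "ty": 0, "tz": 0, "wx": 0, "wy": 0, "wz": -0.75},
  ],
)

```text
t: 8.28
position: [447.2, 304.9, 62.6]
eef_rot: [1.669, 2.661, 0.001]
force: [3.4, 4.5, 1.5]
opening: 12.6
```

```bash
python3 st.py
```

```text
t 8.28 pos [447.2 304.9  62.6] yaw_y 25.8 z [ 0.001  0.    -1.   ] F [3.43 4.53 1.51] T [ 0.728 -0.509  0.41 ] op 12.6 q [ 0.37  0.27  1.83 -0.    1.04 -0.08] e6 0.231
```

Emit:
arm_command(
  steps=[
    {"tx": 0, "ty": 0, "tz": 0, "wx": 0, "wy": 0, "wz": -0.75},
    {"tx": 0, "ty": 0, "tz": 0, "wx": 0, "wy": 0, "wz": -0.75},
    {"tx": 0, "ty": 0, "tz": 0, "wx": 0, "wy": 0, "wz": -0.75},
    {"tx": 0, "ty": 0, "tz": 0, "wx": 0, "wy": 0, "wz": -0.75},
  ],
)

```text
t: 8.62
position: [447.1, 304.8, 62.5]
eef_rot: [1.739, 2.616, 0.0]
force: [3.7, 4.3, 2.2]
opening: 12.7
```

```bash
python3 st.py
```

```text
t 8.62 pos [447.1 304.8  62.5] yaw_y 22.79 z [ 0.  0. -1.] F [3.73 4.28 2.21] T [ 0.701 -0.486  0.377] op 12.7 q [ 0.37  0.27  1.83 -0.    1.04 -0.02] e6 0.227
```

Emit:
arm_command(
  steps=[
    {"tx": 0, "ty": 0, "tz": 0, "wx": 0, "wy": 0, "wz": -0.75},
    {"tx": 0, "ty": 0, "tz": 0, "wx": 0, "wy": 0, "wz": -0.75},
    {"tx": 0, "ty": 0, "tz": 0, "wx": 0, "wy": 0, "wz": -0.75},
    {"tx": 0, "ty": 0, "tz": 0, "wx": 0, "wy": 0, "wz": -0.75},
  ],
)

```text
t: 8.95
position: [447.1, 304.8, 62.6]
eef_rot: [1.806, 2.57, 0.0]
force: [3.6, 4.1, 1.9]
opening: 12.9
```

```bash
python3 st.py
```

```text
t 8.95 pos [447.1 304.8  62.6] yaw_y 19.8 z [ 0.  0. -1.] F [3.61 4.06 1.94] T [ 0.78  -0.477  0.369] op 12.9 q [ 0.37  0.27  1.83 -0.    1.04  0.03] e6 0.223
```

Emit:
arm_command(
  steps=[
    {"tx": 0, "ty": 0, "tz": 0, "wx": 0, "wy": 0, "wz": -0.75},
    {"tx": 0, "ty": 0, "tz": 0, "wx": 0, "wy": 0, "wz": -0.75},
    {"tx": 0, "ty": 0, "tz": 0, "wx": 0, "wy": 0, "wz": -0.75},
    {"tx": 0, "ty": 0, "tz": 0, "wx": 0, "wy": 0, "wz": -0.75},
  ],
)

```text
t: 9.28
position: [447.1, 304.8, 62.6]
eef_rot: [1.873, 2.522, 0.0]
force: [3.2, 4.7, 2.2]
opening: 12.7
```

```bash
python3 st.py
```

```text
t 9.28 pos [447.1 304.8  62.6] yaw_y 16.79 z [ 0.  0. -1.] F [3.15 4.67 2.17] T [ 0.73  -0.485  0.333] op 12.7 q [ 0.37  0.27  1.83 -0.    1.04  0.08] e6 0.194
```

Emit:
arm_command(
  steps=[
    {"tx": 0, "ty": 0, "tz": 0, "wx": 0, "wy": 0, "wz": -0.75},
    {"tx": 0, "ty": 0, "tz": 0, "wx": 0, "wy": 0, "wz": -0.75},
    {"tx": 0, "ty": 0, "tz": 0, "wx": 0, "wy": 0, "wz": -0.75},
    {"tx": 0, "ty": 0, "tz": 0, "wx": 0, "wy": 0, "wz": -0.75},
  ],
)

```text
t: 9.62
position: [447.1, 304.8, 62.6]
eef_rot: [1.939, 2.472, 0.0]
force: [2.2, 4.2, 2.7]
opening: 13.2
```

```bash
python3 st.py
```

```text
t 9.62 pos [447.1 304.8  62.6] yaw_y 13.78 z [ 0.  0. -1.] F [2.21 4.23 2.66] T [ 0.717 -0.528  0.301] op 13.2 q [ 0.37  0.27  1.83 -0.    1.04  0.13] e6 0.138
```

Emit:
arm_command(
  steps=[
    {"tx": 0, "ty": 0, "tz": 0, "wx": 0, "wy": 0, "wz": -0.75},
    {"tx": 0, "ty": 0, "tz": 0, "wx": 0, "wy": 0, "wz": -0.75},
    {"tx": 0, "ty": 0, "tz": 0, "wx": 0, "wy": 0, "wz": -0.75},
    {"tx": 0, "ty": 0, "tz": 0, "wx": 0, "wy": 0, "wz": -0.75},
  ],
)

```text
t: 9.95
position: [447.0, 304.8, 62.6]
eef_rot: [2.003, 2.42, 0.0]
force: [2.7, 3.5, 2.8]
opening: 12.7
```

```bash
python3 st.py
```

```text
t 9.95 pos [447.  304.8  62.6] yaw_y 10.78 z [ 0.  0. -1.] F [2.73 3.53 2.85] T [ 0.729 -0.48   0.319] op 12.7 q [0.37 0.27 1.83 0.   1.04 0.19] e6 0.118
```

The drag is dipping (0.22 to 0.12 N m), starting near a yaw of 18°. The middle should be near 3°, so I'll take finer steps.

Emit:
arm_command(
  steps=[
    {"tx": 0, "ty": 0, "tz": 0, "wx": 0, "wy": 0, "wz": -0.5},
    {"tx": 0, "ty": 0, "tz": 0, "wx": 0, "wy": 0, "wz": -0.5},
    {"tx": 0, "ty": 0, "tz": 0, "wx": 0, "wy": 0, "wz": -0.5},
    {"tx": 0, "ty": 0, "tz": 0, "wx": 0, "wy": 0, "wz": -0.5},
  ],
)

```text
t: 10.28
position: [447.0, 304.8, 62.5]
eef_rot: [2.045, 2.385, 0.0]
force: [2.1, 4.9, 2.3]
opening: 12.9
```

```bash
python3 st.py
```

```text
t 10.28 pos [447.  304.8  62.5] yaw_y 8.79 z [ 0.  0. -1.] F [2.14 4.94 2.33] T [ 0.685 -0.372  0.223] op 12.9 q [0.37 0.27 1.83 0.   1.04 0.22] e6 0.143
```

Emit:
arm_command(
  steps=[
    {"tx": 0, "ty": 0, "tz": 0, "wx": 0, "wy": 0, "wz": -0.5},
    {"tx": 0, "ty": 0, "tz": 0, "wx": 0, "wy": 0, "wz": -0.5},
    {"tx": 0, "ty": 0, "tz": 0, "wx": 0, "wy": 0, "wz": -0.5},
    {"tx": 0, "ty": 0, "tz": 0, "wx": 0, "wy": 0, "wz": -0.5},
  ],
)

```text
t: 10.62
position: [447.0, 304.8, 62.6]
eef_rot: [2.086, 2.349, 0.0]
force: [2.5, 3.9, 1.9]
opening: 13.0
```

```bash
python3 st.py
```

```text
t 10.62 pos [447.  304.8  62.6] yaw_y 6.79 z [ 0.  0. -1.] F [2.49 3.91 1.86] T [ 0.666 -0.409  0.207] op 13.0 q [0.37 0.27 1.83 0.   1.04 0.26] e6 0.159
```

Emit:
arm_command(
  steps=[
    {"tx": 0, "ty": 0, "tz": 0, "wx": 0, "wy": 0, "wz": -0.5},
    {"tx": 0, "ty": 0, "tz": 0, "wx": 0, "wy": 0, "wz": -0.5},
    {"tx": 0, "ty": 0, "tz": 0, "wx": 0, "wy": 0, "wz": -0.5},
  ],
)

```text
t: 10.87
position: [447.0, 304.8, 62.6]
eef_rot: [-2.117, -2.321, -0.0]
force: [2.7, 4.5, 2.6]
opening: 12.9
```

```bash
python3 st.py
```

```text
t 10.87 pos [447.  304.8  62.6] yaw_y 5.28 z [ 0.  0. -1.] F [2.65 4.48 2.56] T [ 0.713 -0.443  0.233] op 12.9 q [0.37 0.27 1.83 0.   1.04 0.28] e6 0.158
```

Emit:
arm_command(
  steps=[
    {"tx": 0, "ty": 0, "tz": 0, "wx": 0, "wy": 0, "wz": -0.5},
    {"tx": 0, "ty": 0, "tz": 0, "wx": 0, "wy": 0, "wz": -0.5},
    {"tx": 0, "ty": 0, "tz": 0, "wx": 0, "wy": 0, "wz": -0.5},
  ],
)

```text
t: 11.12
position: [447.0, 304.8, 62.6]
eef_rot: [2.147, 2.294, 0.0]
force: [3.2, 4.6, 2.6]
opening: 13.0
```

```bash
python3 st.py
```

```text
t 11.12 pos [447.  304.8  62.6] yaw_y 3.8 z [ 0.  0. -1.] F [3.21 4.63 2.65] T [ 0.686 -0.376  0.353] op 13.0 q [0.37 0.27 1.83 0.   1.04 0.31] e6 0.229
```

Emit:
arm_command(
  steps=[
    {"tx": 0, "ty": 0, "tz": 0, "wx": 0, "wy": 0, "wz": -0.5},
    {"tx": 0, "ty": 0, "tz": 0, "wx": 0, "wy": 0, "wz": -0.5},
    {"tx": 0, "ty": 0, "tz": 0, "wx": 0, "wy": 0, "wz": -0.5},
  ],
)

```text
t: 11.37
position: [447.0, 304.8, 62.6]
eef_rot: [2.176, 2.266, 0.0]
force: [2.8, 4.3, 2.4]
opening: 13.0
```

```bash
python3 st.py
```

```text
t 11.37 pos [447.  304.8  62.6] yaw_y 2.31 z [ 0.  0. -1.] F [2.79 4.28 2.41] T [ 0.676 -0.42   0.411] op 13.0 q [ 0.38  0.27  1.83 -0.    1.04  0.33] e6 0.306
```

The drag rises sharply past about 4.5° (0.16 to 0.31 N m), which agrees with the middle predicted from where the dip began. I'll back off 2° and push down in small steps while watching Fz.

Emit:
arm_command(
  steps=[
    {"tx": 0, "ty": 0, "tz": 0, "wx": 0, "wy": 0, "wz": 0.5},
    {"tx": 0, "ty": 0, "tz": 0, "wx": 0, "wy": 0, "wz": 0.5},
    {"tx": 0, "ty": 0, "tz": 0, "wx": 0, "wy": 0, "wz": 0.5},
    {"tx": 0, "ty": 0, "tz": 0, "wx": 0, "wy": 0, "wz": 0.5},
    {"tx": 0, "ty": 0, "tz": -0.05, "wx": 0, "wy": 0, "wz": 0},
    {"tx": 0, "ty": 0, "tz": -0.05, "wx": 0, "wy": 0, "wz": 0},
    {"tx": 0, "ty": 0, "tz": -0.05, "wx": 0, "wy": 0, "wz": 0},
    {"tx": 0, "ty": 0, "tz": 0, "wx": 0, "wy": 0, "wz": 0},
  ],
)

```text
t: 12.03
position: [447.0, 304.7, 61.3]
eef_rot: [2.135, 2.304, -0.0]
force: [3.1, 2.2, 3.2]
opening: 12.7
```

```bash
python3 st.py
```

```text
t 12.03 pos [447.  304.7  61.3] yaw_y 4.37 z [ 0. -0. -1.] F [3.11 2.24 3.21] T [ 0.226 -0.434  0.002] op 12.7 q [ 0.37  0.27  1.83 -0.    1.04  0.3 ] e6 0.012
```

Emit:
arm_command(
  steps=[
    {"tx": 0, "ty": 0, "tz": -0.05, "wx": 0, "wy": 0, "wz": 0},
    {"tx": 0, "ty": 0, "tz": -0.05, "wx": 0, "wy": 0, "wz": 0},
    {"tx": 0, "ty": 0, "tz": 0, "wx": 0, "wy": 0, "wz": 0},
  ],
)

```text
t: 12.28
position: [447.0, 304.7, 60.2]
eef_rot: [2.135, 2.304, -0.0]
force: [2.5, 1.2, 3.7]
opening: 12.8
```

```bash
python3 st.py
```

```text
t 12.28 pos [447.  304.7  60.2] yaw_y 4.38 z [ 0. -0. -1.] F [2.45 1.24 3.68] T [ 0.139 -0.524 -0.003] op 12.8 q [ 0.37  0.27  1.83 -0.    1.04  0.3 ] e6 0.006
```

Emit:
arm_command(
  steps=[
    {"tx": 0, "ty": 0, "tz": -0.05, "wx": 0, "wy": 0, "wz": 0},
    {"tx": 0, "ty": 0, "tz": -0.05, "wx": 0, "wy": 0, "wz": 0},
    {"tx": 0, "ty": 0, "tz": 0, "wx": 0, "wy": 0, "wz": 0},
  ],
)

```text
t: 12.53
position: [447.0, 304.7, 59.2]
eef_rot: [2.135, 2.304, -0.0]
force: [2.9, 1.0, 3.8]
opening: 12.4
```

Emit:
arm_command(
  steps=[
    {"tx": 0, "ty": 0, "tz": -0.05, "wx": 0, "wy": 0, "wz": 0},
    {"tx": 0, "ty": 0, "tz": -0.05, "wx": 0, "wy": 0, "wz": 0},
    {"tx": 0, "ty": 0, "tz": 0, "wx": 0, "wy": 0, "wz": 0},
  ],
)

```text
t: 12.78
position: [447.0, 304.7, 58.2]
eef_rot: [2.135, 2.305, -0.0]
force: [2.9, 0.8, 3.4]
opening: 12.6
```

Emit:
arm_command(
  steps=[
    {"tx": 0, "ty": 0, "tz": -0.05, "wx": 0, "wy": 0, "wz": 0},
    {"tx": 0, "ty": 0, "tz": -0.05, "wx": 0, "wy": 0, "wz": 0},
    {"tx": 0, "ty": 0, "tz": 0, "wx": 0, "wy": 0, "wz": 0},
  ],
)

```text
t: 13.03
position: [447.0, 304.8, 57.2]
eef_rot: [2.135, 2.305, -0.0]
force: [3.2, 1.0, 2.6]
opening: 12.8
```

Emit:
arm_command(
  steps=[
    {"tx": 0, "ty": 0, "tz": -0.05, "wx": 0, "wy": 0, "wz": 0},
    {"tx": 0, "ty": 0, "tz": 0, "wx": 0, "wy": 0, "wz": 0},
  ],
)

```text
t: 13.2
position: [447.0, 304.8, 56.9]
eef_rot: [2.135, 2.305, -0.0]
force: [3.3, 0.2, 5.4]
opening: 12.6
```

Emit:
arm_command(
  steps=[
    {"tx": 0, "ty": 0, "tz": -0.05, "wx": 0, "wy": 0, "wz": 0},
    {"tx": 0, "ty": 0, "tz": 0, "wx": 0, "wy": 0, "wz": 0},
  ],
)

```text
t: 13.37
position: [447.1, 304.8, 56.9]
eef_rot: [2.135, 2.305, -0.0]
force: [2.1, -2.5, 9.1]
opening: 12.6
```

The knob went in 6 mm at about 4 N and then met a firm stop at 9 N. I'll release and rise.

Emit:
arm_command(
  steps=[
    {"tx": 0, "ty": 0, "tz": 0.05, "wx": 0, "wy": 0, "wz": 0},
    {"tx": 0, "ty": 0, "tz": 0, "wx": 0, "wy": 0, "wz": 0},
  ],
)

```text
t: 13.53
position: [447.0, 304.8, 56.9]
eef_rot: [2.135, 2.305, -0.0]
force: [2.6, -0.4, 5.5]
opening: 12.7
```

Emit:
arm_command(
  steps=[
    {"tx": 0, "ty": 0, "tz": 0, "wx": 0, "wy": 0, "wz": 0},
    {"tx": 0, "ty": 0, "tz": 0, "wx": 0, "wy": 0, "wz": 0},
    {"tx": 0, "ty": 0, "tz": 0, "wx": 0, "wy": 0, "wz": 0},
    {"tx": 0, "ty": 0, "tz": 0, "wx": 0, "wy": 0, "wz": 0},
    {"tx": 0, "ty": 0, "tz": 0, "wx": 0, "wy": 0, "wz": 0},
    {"tx": 0, "ty": 0, "tz": 0, "wx": 0, "wy": 0, "wz": 0},
  ],
  gripper=4.5,
)

```text
t: 14.03
position: [446.5, 304.8, 56.4]
eef_rot: [-2.135, -2.304, 0.001]
force: [0.4, 0.4, 0.2]
opening: 45.3
```

Emit:
arm_command(
  steps=[
    {"tx": 0, "ty": 0, "tz": 1.0, "wx": 0, "wy": 0, "wz": 0},
    {"tx": 0, "ty": 0, "tz": 2.0, "wx": 0, "wy": 0, "wz": 0},
    {"tx": 0, "ty": 0, "tz": 2.0, "wx": 0, "wy": 0, "wz": 0},
    {"tx": 0, "ty": 0, "tz": 1.0, "wx": 0, "wy": 0, "wz": 0},
    {"tx": 1.7, "ty": -0.61, "tz": 0, "wx": 0, "wy": 0, "wz": -4.9},
    {"tx": 1.7, "ty": -0.61, "tz": 0, "wx": 0, "wy": 0, "wz": -4.9},
    {"tx": 1.7, "ty": -0.61, "tz": 0, "wx": 0, "wy": 0, "wz": -4.9},
    {"tx": 1.7, "ty": -0.61, "tz": 0, "wx": 0, "wy": 0, "wz": -4.9},
    {"tx": 1.7, "ty": -0.61, "tz": 0, "wx": 0, "wy": 0, "wz": -4.8},
    {"tx": 0, "ty": 0, "tz": 0, "wx": 0, "wy": 0, "wz": 0},
    {"tx": 0, "ty": 0, "tz": 0, "wx": 0, "wy": 0, "wz": 0},
  ],
)

```text
t: 14.95
position: [532.3, 274.1, 117.0]
eef_rot: [-2.573, -1.802, -0.0]
force: [-0.4, 0.4, -0.3]
opening: 44.8
```

```bash
python3 st.py; python3 - <<'E'
from h import *
c=shot('side','s2')
b=cv2.imread('pics/s2.png')[165:315,200:400]
cv2.imwrite('pics/c2.png',cv2.resize(b,(800,600),interpolation=cv2.INTER_CUBIC))
E
```

```text
t 14.95 pos [532.3 274.1 117. ] yaw_y -20.01 z [-0.  0. -1.] F [-0.44  0.41 -0.32] T [-0.007 -0.047 -0.034] op 44.8 q [0.27 0.33 1.63 0.   1.18 0.62] e6 0.114
```

View pics/c2.png

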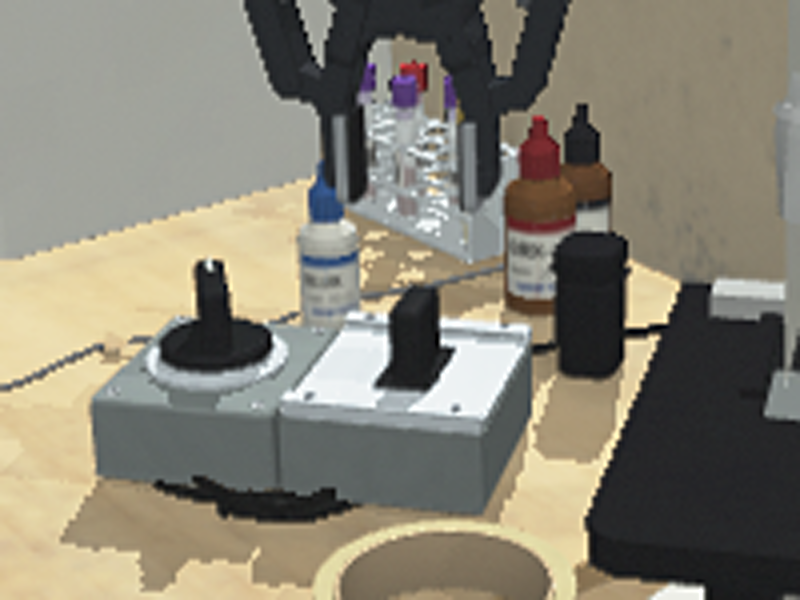

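The side view shows the knob turned and in, and the fingers centred above the tab at (415,320). Before opening, I'll check the microscope's clearance to the wrist.

```bash
python3 - <<'E'
from h import *
cs=pickle.load(open('pics/side0.pkl','rb'));ct=pickle.load(open('pics/top0.pkl','rb'))
for us,ut in (((365,15),(445,212)),((397,80),(480,150))):
    P=[K@np.c_[R,t] for K,R,t in(cam(cs),cam(ct))]
    X=cv2.triangulatePoints(P[0],P[1],np.array(us,float),np.array(ut,float)).ravel();X=X[:3]/X[3];print(X,proj(cs,[X]),proj(ct,[X]))
c=shot('top','t2')
b=cv2.imread('pics/t2.png')[150:390,240:560]
cv2.imwrite('pics/c3.png',cv2.resize(b,(800,600),interpolation=cv2.INTER_CUBIC))
E
```

```text
[586.91979399 156.87516496 412.24290016] [[347.41150355  17.78590241]] [[449.77052947 188.60047461]]
[644.4773882  100.83603574 343.87013469] [[403.26207842  77.86929907]] [[478.26539517 156.61077359]]
```

View pics/c3.png

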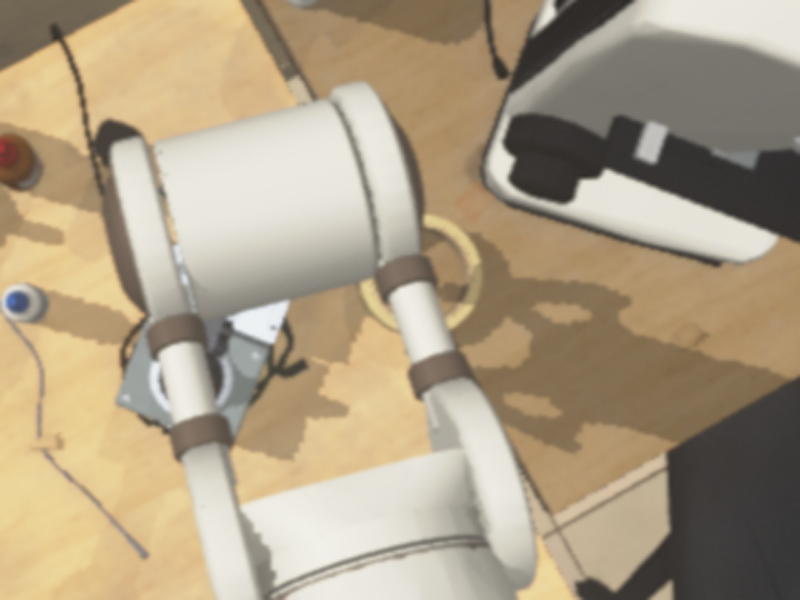

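The top view shows a gap of about 60 crop px between the wrist cap at (420,190) and the microscope at (485–505,150). I'll grasp the tab, pull halfway, and look again.

Emit:
arm_command(
  steps=[
    {"tx": 0, "ty": 0, "tz": -2.0, "wx": 0, "wy": 0, "wz": 0},
    {"tx": 0, "ty": 0, "tz": -2.0, "wx": 0, "wy": 0, "wz": 0},
    {"tx": 0, "ty": 0, "tz": -1.2, "wx": 0, "wy": 0, "wz": 0},
    {"tx": 0, "ty": 0, "tz": -0.8, "wx": 0, "wy": 0, "wz": 0},
    {"tx": 0, "ty": 0, "tz": 0, "wx": 0, "wy": 0, "wz": 0},
    {"tx": 0, "ty": 0, "tz": 0, "wx": 0, "wy": 0, "wz": 0},
  ],
)

```text
t: 15.55
position: [531.7, 274.6, 56.9]
eef_rot: [-2.573, -1.802, 0.001]
force: [-0.6, -1.0, 0.2]
opening: 45.1
```

Emit:
arm_command(
  steps=[
    {"tx": 0, "ty": 0, "tz": 0, "wx": 0, "wy": 0, "wz": 0},
    {"tx": 0, "ty": 0, "tz": 0, "wx": 0, "wy": 0, "wz": 0},
    {"tx": 0, "ty": 0, "tz": 0, "wx": 0, "wy": 0, "wz": 0},
    {"tx": 0, "ty": 0, "tz": 0, "wx": 0, "wy": 0, "wz": 0},
    {"tx": 0, "ty": 0, "tz": 0, "wx": 0, "wy": 0, "wz": 0},
    {"tx": 0, "ty": 0, "tz": 0, "wx": 0, "wy": 0, "wz": 0},
    {"tx": 0, "ty": 0, "tz": 0, "wx": 0, "wy": 0, "wz": 0},
    {"tx": 0, "ty": 0, "tz": 0, "wx": 0, "wy": 0, "wz": 0},
  ],
  gripper=0.8,
  grip_force=20,
)

```text
t: 16.22
position: [532.7, 274.7, 58.0]
eef_rot: [2.574, 1.801, 0.003]
force: [-0.8, 0.3, 5.3]
opening: 13.9
```

Emit:
arm_command(
  steps=[
    {"tx": 0.19, "ty": -0.07, "tz": 0, "wx": 0, "wy": 0, "wz": 0},
    {"tx": 0.19, "ty": -0.07, "tz": 0, "wx": 0, "wy": 0, "wz": 0},
    {"tx": 0, "ty": 0, "tz": 0, "wx": 0, "wy": 0, "wz": 0},
  ],
)

```text
t: 16.47
position: [536.6, 273.3, 58.1]
eef_rot: [2.574, 1.801, 0.003]
force: [-1.1, 0.1, 6.1]
opening: 13.1
```

The cover has moved 4 mm at low force, so it is unlocked. I'll relieve Fz slightly and continue.

Emit:
arm_command(
  steps=[
    {"tx": 0.28, "ty": -0.1, "tz": 0.05, "wx": 0, "wy": 0, "wz": 0},
    {"tx": 0.28, "ty": -0.1, "tz": 0, "wx": 0, "wy": 0, "wz": 0},
    {"tx": 0.28, "ty": -0.1, "tz": 0, "wx": 0, "wy": 0, "wz": 0},
    {"tx": 0.28, "ty": -0.1, "tz": 0, "wx": 0, "wy": 0, "wz": 0},
    {"tx": 0.28, "ty": -0.1, "tz": 0, "wx": 0, "wy": 0, "wz": 0},
    {"tx": 0.28, "ty": -0.1, "tz": 0, "wx": 0, "wy": 0, "wz": 0},
    {"tx": 0.28, "ty": -0.1, "tz": 0, "wx": 0, "wy": 0, "wz": 0},
    {"tx": 0.28, "ty": -0.1, "tz": 0, "wx": 0, "wy": 0, "wz": 0},
    {"tx": 0, "ty": 0, "tz": 0, "wx": 0, "wy": 0, "wz": 0},
  ],
)

```text
t: 17.22
position: [559.2, 265.0, 58.1]
eef_rot: [2.574, 1.801, 0.002]
force: [-0.3, 0.2, 4.9]
opening: 13.8
```

```bash
python3 st.py; python3 - <<'E'
from h import *
shot('top','t3');shot('side','s3')
a=cv2.imread('pics/t3.png')[100:340,240:560];b=cv2.imread('pics/s3.png')[0:300,200:600]
cv2.imwrite('pics/c4.png',np.hstack([cv2.resize(a,(400,300),interpolation=cv2.INTER_CUBIC),b]))
E
```

```text
t 17.22 pos [559.2 265.   58.1] yaw_y -20.04 z [ 0.001  0.001 -1.   ] F [-0.3   0.24  4.87] T [0.164 0.14  0.033] op 13.8 q [0.25 0.45 1.6  0.   1.09 0.6 ] e6 -0.031
```

View pics/c4.png

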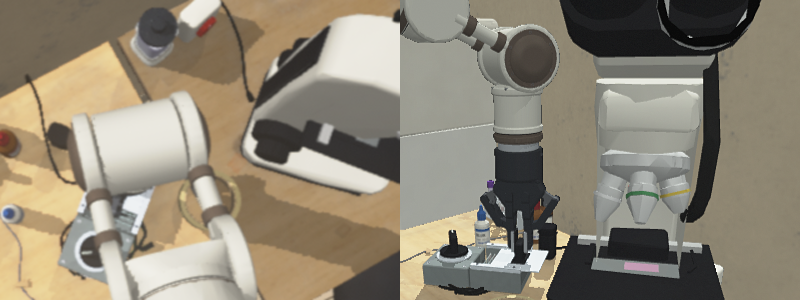

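The top crop keeps about a 30 px gap between the wrist cap (210,120) and the microscope (245,130), and the microscope's edge runs away from the pull direction. The cover is about half open, so I'll continue.

Emit:
arm_command(
  steps=[
    {"tx": 0.28, "ty": -0.1, "tz": 0, "wx": 0, "wy": 0, "wz": 0},
    {"tx": 0.28, "ty": -0.1, "tz": 0, "wx": 0, "wy": 0, "wz": 0},
    {"tx": 0.28, "ty": -0.1, "tz": 0, "wx": 0, "wy": 0, "wz": 0},
    {"tx": 0.28, "ty": -0.1, "tz": 0, "wx": 0, "wy": 0, "wz": 0},
    {"tx": 0.28, "ty": -0.1, "tz": 0, "wx": 0, "wy": 0, "wz": 0},
    {"tx": 0.28, "ty": -0.1, "tz": 0, "wx": 0, "wy": 0, "wz": 0},
    {"tx": 0.28, "ty": -0.1, "tz": 0, "wx": 0, "wy": 0, "wz": 0},
    {"tx": 0.28, "ty": -0.1, "tz": 0, "wx": 0, "wy": 0, "wz": 0},
    {"tx": 0, "ty": 0, "tz": 0, "wx": 0, "wy": 0, "wz": 0},
  ],
)

```text
t: 18.07
position: [581.4, 256.9, 58.1]
eef_rot: [2.574, 1.801, 0.002]
force: [-0.6, -0.0, 6.0]
opening: 13.2
```

Emit:
arm_command(
  steps=[
    {"tx": 0.19, "ty": -0.07, "tz": 0, "wx": 0, "wy": 0, "wz": 0},
    {"tx": 0.1, "ty": -0.03, "tz": 0, "wx": 0, "wy": 0, "wz": 0},
    {"tx": 0, "ty": 0, "tz": 0, "wx": 0, "wy": 0, "wz": 0},
  ],
)

```text
t: 18.32
position: [583.5, 256.1, 58.0]
eef_rot: [-2.574, -1.801, -0.0]
force: [-3.5, 1.2, 8.4]
opening: 13.2
```

Emit:
arm_command(
  steps=[
    {"tx": 0.06, "ty": -0.02, "tz": 0, "wx": 0, "wy": 0, "wz": 0},
    {"tx": 0, "ty": 0, "tz": 0, "wx": 0, "wy": 0, "wz": 0},
  ],
)

```text
t: 18.48
position: [583.6, 256.2, 58.0]
eef_rot: [-2.573, -1.801, 0.001]
force: [-4.4, 1.0, 8.4]
opening: 13.5
```

Emit:
arm_command(
  steps=[
    {"tx": 0.1, "ty": -0.03, "tz": 0, "wx": 0, "wy": 0, "wz": 0},
    {"tx": 0, "ty": 0, "tz": 0, "wx": 0, "wy": 0, "wz": 0},
    {"tx": 0, "ty": 0, "tz": 0, "wx": 0, "wy": 0, "wz": 0},
  ],
)

```text
t: 18.73
position: [583.7, 256.1, 58.0]
eef_rot: [-2.572, -1.801, 0.004]
force: [-8.1, 1.5, 12.1]
opening: 13.7
```

```bash
python3 st.py
```

```text
t 18.73 pos [583.7 256.1  58. ] yaw_y -20.01 z [-0.003  0.    -1.   ] F [-8.08  1.53 12.07] T [ 0.304  1.304 -0.044] op 13.7 q [0.22 0.5  1.54 0.   1.11 0.57] e6 -0.028
```

Firm at the end stop: the force rose to 8 N with no further motion. I'll release gently, making sure the fingers do not drag the tab back.

Emit:
arm_command(
  steps=[
    {"tx": -0.1, "ty": 0.03, "tz": 0, "wx": 0, "wy": 0, "wz": 0},
    {"tx": 0, "ty": 0, "tz": 0, "wx": 0, "wy": 0, "wz": 0},
  ],
)

```text
t: 18.9
position: [583.6, 256.1, 58.0]
eef_rot: [-2.573, -1.801, 0.001]
force: [-5.2, 1.3, 8.5]
opening: 13.3
```

Emit:
arm_command(
  steps=[
    {"tx": 0, "ty": 0, "tz": 0, "wx": 0, "wy": 0, "wz": 0},
    {"tx": 0, "ty": 0, "tz": 0, "wx": 0, "wy": 0, "wz": 0},
    {"tx": 0, "ty": 0, "tz": 0, "wx": 0, "wy": 0, "wz": 0},
    {"tx": 0, "ty": 0, "tz": 0, "wx": 0, "wy": 0, "wz": 0},
    {"tx": 0, "ty": 0, "tz": 0, "wx": 0, "wy": 0, "wz": 0},
    {"tx": 0, "ty": 0, "tz": 0, "wx": 0, "wy": 0, "wz": 0},
  ],
  gripper=4.0,
)

```text
t: 19.4
position: [584.0, 255.6, 57.1]
eef_rot: [-2.574, -1.801, 0.0]
force: [-0.3, 0.8, 0.1]
opening: 40.0
```

Emit:
arm_command(
  steps=[
    {"tx": 0, "ty": 0, "tz": 1.0, "wx": 0, "wy": 0, "wz": 0},
    {"tx": 0, "ty": 0, "tz": 2.0, "wx": 0, "wy": 0, "wz": 0},
    {"tx": 0, "ty": 0, "tz": 2.0, "wx": 0, "wy": 0, "wz": 0},
    {"tx": -2.0, "ty": 0.5, "tz": 2.0, "wx": 0, "wy": 0, "wz": 0},
    {"tx": -3.0, "ty": -0.5, "tz": 2.0, "wx": 0, "wy": 0, "wz": 0},
    {"tx": -3.0, "ty": -1.5, "tz": 1.0, "wx": 0, "wy": 0, "wz": 0},
    {"tx": -3.0, "ty": -2.0, "tz": 0, "wx": 0, "wy": 0, "wz": 0},
    {"tx": -3.0, "ty": -2.0, "tz": 0, "wx": 0, "wy": 0, "wz": 0},
    {"tx": -3.0, "ty": -2.0, "tz": 0, "wx": 0, "wy": 0, "wz": 0},
    {"tx": -2.5, "ty": -3.0, "tz": 0, "wx": 0, "wy": 0, "wz": 0},
    {"tx": -1.0, "ty": -3.5, "tz": 0, "wx": 0, "wy": 0, "wz": 0},
    {"tx": 0, "ty": -3.5, "tz": 0, "wx": 0, "wy": 0, "wz": 0},
    {"tx": 0, "ty": -3.5, "tz": 0, "wx": 0, "wy": 0, "wz": 0},
    {"tx": 0, "ty": 0, "tz": 0, "wx": 0, "wy": 0, "wz": 0},
    {"tx": 0, "ty": 0, "tz": 0, "wx": 0, "wy": 0, "wz": 0},
  ],
)

```text
t: 20.65
position: [379.5, 44.4, 158.2]
eef_rot: [2.577, 1.795, 0.002]
force: [0.7, 0.8, -0.2]
opening: 40.1
```

```bash
python3 st.py; python3 - <<'E'
from h import *
shot('top','t4');shot('side','s4')
a=cv2.imread('pics/t4.png')[180:348,220:444];b=cv2.imread('pics/s4.png')[170:320,200:400]
cv2.imwrite('pics/c5.png',np.hstack([cv2.resize(a,(400,300),interpolation=cv2.INTER_CUBIC),cv2.resize(b,(400,300),interpolation=cv2.INTER_CUBIC)]))
E
```

```text
t 20.65 pos [379.5  44.4 158.2] yaw_y -20.28 z [ 0.002 -0.    -1.   ] F [ 0.72  0.78 -0.25] T [ 0.    -0.006  0.058] op 40.1 q [-0.2  -0.31  2.19  0.    1.26  0.15] e6 -0.145
```

View pics/c5.png

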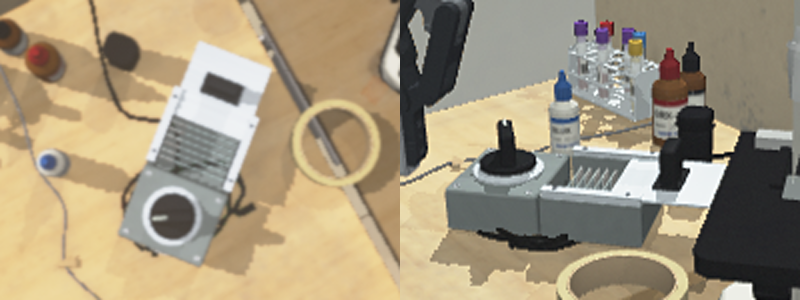

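The cover is open with its tab at (222,89), the knob is in and turned, and the arm is clear. I'll check the numbers, then hand in.

```bash
python3 - <<'E'
from h import *
ct=pickle.load(open('pics/top0.pkl','rb'))
a=onz(ct,(333.9,256.4),77);b=onz(ct,(344.2,229.7),77);print('tab travel',np.linalg.norm(b-a))
A=cv2.imread('pics/top0.png');B=cv2.imread('pics/t4.png')
for n,(u,v,r) in dict(bottle=(247,271,10),can=(288,208,13),tape=(408,260,27)).items():
    m=cv2.matchTemplate(B[v-r-8:v+r+9,u-r-8:u+r+9],A[v-r:v+r+1,u-r:u+r+1],cv2.TM_CCOEFF_NORMED);_,s,_,l=cv2.minMaxLoc(m);print(n,np.array(l)-8,round(s,3))
print(hand_in())
E
```

```text
tab travel 52.763235910234094
bottle [0 0] 0.999
can [0 0] 1.0
tape [0 0] 0.963
the job is handed in; nothing more can be done
None
```

I unlocked the slide keeper, slid its cover open and handed the job in at about 21 s of the 72 s allowed.

- **Finding the notch:** I turned the knob clockwise in small steps. The drag was about 0.23 N m on the plain, dipped to about 0.12, then rose past 0.30. I backed off 2° to the middle, at roughly 1.15 rad.
- **Pushing the knob in:** It went down about 6 mm at roughly 4 N to a firm stop. The vertical force peaked at 9 N.
- **Opening the cover:** I drew it out by the tab at about 1 N. It met its end stop after 54 mm measured at the tool, and there the force rose to 8 N sideways and 12 N vertically without further motion. I then released it and moved the arm clear.

**Last checks:**
- The final pictures show the cover open and the knob in and turned.
- The bottle, canister and tape had not shifted by a pixel.
- The tab travel I read from the top image was 52.8 mm. That is a little under the tool's 54 mm and the nominal 55 mm, though within the error of reading pixels. The end stop felt by force is the stronger evidence that the cover is fully open.
- The torque figures come from the last joint's effort. The wrist sensor read about 0.1–0.2 N m higher but mostly showed the same dip and rise.
- The lowest drag I read was about 0.12 N m, not below 0.1 as the task describes. The readings carry some offset.

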